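Lock the mushroom stake with its key and keeper

ROBOT

A 7-joint arm with a two-finger parallel gripper is mounted at the origin on the work surface. World frame = base frame: x ahead of the robot, y to its left, z up, the work surface at z = 0. Lengths are in m, angles in rad, forces in N, time in s.
With the tool pointing down it reaches from about 0.425 to 0.925 m from the base axis. Payload 6.8 kg.
Tool frame: the origin (TCP) lies on the front face of the gripper's body, between the roots of the fingers; the fingertips stand 73 mm ahead of it and the grasp point (between the pads) lies 54 mm ahead of it (env.nose_length is the distance from the TCP to the fingertips, in m); z points along the fingers, y is the direction in which the jaws open and shut (so a half turn about z gives the same grasp; the last joint's range is limited). The gripper opens to 85 mm and grips with 20 to 120 N. Pads are 22 mm wide; open, the fingers measure 114 mm over their backs; the gripper's body (76 mm by 85 mm) begins 54 mm behind the grasp point. The pads swing forward as they close: fully open they stand 13 mm farther back than shut.
Start: joints at [-1.317, 0.477, 0.022, 1.555, -0.011, 1.109, -0.083], TCP at [0.239, 0.631, 0.304] pointing down, gripper open.
Joint ranges: [-2.96, 2.96], [-0.34, 2.1], [-1.41, 1.46], [0.24, 2.44], [-1.37, 4.51], [0.17, 1.92], [-2.96, 2.96]. Speed limits (rad/s): [2.39, 2.39, 3.14, 3.14, 3.14, 3.14, 3.14].

INTERFACE

Orientations are given as a unit quaternion [w, x, y, z].
In Python, from cell import env, kin, camera, calibration, job gives the robot as it stands. The module is installed in compiled form; this text tells all that it offers. Calls block until the motion is done:
- env.reach(position, orientation): joint-space move of the TCP to a pose.
- env.movel(position, velocity=0.15, rot=None, stop_force=None): straight line of the TCP; rot=None keeps the orientation; velocity is the mean speed in m/s. With stop_force (N) it stops when the force on the tool has changed by that much, and returns True; else False.
- env.goto_joints(angles): joint-space move.
- env.grip(opening, f_grip=None): finger opening in m; f_grip is the grip in N (None keeps the last); returns when the fingers have stopped.
- env.dwell(seconds).
- kin.inverse_kinematics(position, orientation): joint angles nearest the present ones, or None.
- env.get_state(): the state.
- camera(name): name is "scene" or "top" or "wrist"; returns (picture, depth): 420x560x3 uint8, blue, green, red; 420x560 float32, m along the optical axis (not along the pixel's ray), 0 where there is no reading.
- calibration(name): a dict with "fx", "fy", "cx", "cy" (pixels), "rvec" (rotation vector, rad) and "tvec" (3), from world to camera coordinates, as OpenCV has them. Camera axes: x right, y down, z forward; pixel columns grow to the right and rows downward; lengths in m; the calibration is good to about 2 mm. The wrist camera is an equidistant fisheye: a pixel r from the principal point sees the ray r / f radians off the axis. A picture is of the moment at which its call begins: read the wrist's pose just before it. calibration takes no time and is no camera call; for the wrist camera it gives the pose at the moment of the call.
A pose or a line that the arm cannot do raises env.PlanningError and nothing moves.
- job.job_done(): hands the job in, once; it reports no verdict.
The state is a dict: "time": time; "qpos": joint angles; "joint_velocities": joint speeds; "joint_torque": joint torques, N m; "tcp_pos": TCP position; "orientation": TCP orientation; "force": force on the tool from outside, world axes, zero at the start; "torque": the same for the moment, N m; "opening": finger opening in m.
Only numpy, scipy, OpenCV 4.12 (cv2) and the standard library are available. Lean on these libraries where they do the work, as an engineer would, in place of code of your own. Each camera call takes 0.05 s, during which the arm holds its last target.

TASK

Lock the planishing stake on its stand: slide the T-headed steel key, nose first, through the gap between the two cheeks under the mushroom stake and push it fully home, until its head sits against the cheeks. Then set the U-shaped keeper saddle over the bar of the key where it comes out at the far end, between the cheeks and the raised nose, and let it hang there upright. Lower both parts into place rather than dropping them, and leave the wok, the hammer and the dolly where they are.

Things in the scene. Friction and masses are not known exactly. Their poses are not given: they have to be found in the camera images.
- stand: Fixed steel stake stand. Origin on the bench under the middle of the gap; x (level) is the direction in which the key is pushed, y across the gap, z up. A flat bed 84 mm wide, 40 mm high runs from x=-200 to +35 mm. On it two upright cheeks, each 28 mm thick, x=-35 to +35, 40 to 100 mm high, with a straight 23 mm gap between them along y=0, open at both ends.
- stand_mouth (a point): Mouth of the gap: stand x=-35, y=0, 60 mm above the bench; axes as the stand's. The inner corners of the cheeks are rounded here (8 mm radius). The bed before the mouth (165 mm long, top 40 mm above the bench) is open: the key can be laid on it, balance point and all, with its nose in the gap, and then slid on.
- stand_stake (a point): Centre of the underside of the mushroom stake, fixed on the cheeks (stand x=-17, y=0, 100 mm high). It is 90 mm across and 65 mm high, with upright sides for 42 mm, then domed. It overhangs the mouth by 27 mm (to stand x=-62), so an upright gripper cannot come near the mouth: the last of the push needs a tool tilted back 25 to 45 degrees.
- stand_far (a point): Far end of the gap: stand x=+35, y=0, 80 mm above the bench, which is the height of the top of the bar when the key is in. Beyond it there is no bed, only the bench. With the key home the bar comes out 87 mm here, the last 15 mm being its raised nose: 72 mm of clear bar (stand x=+35 to +107).
- key_grip (a point): Loose T-headed steel key, 195 mm long, about 0.7 kg, flat on the bench. Point: near its balance point, middle of the bar, 20 mm above the underside. x towards the nose, z up. Bar 20 mm wide, 40 mm high, x=-42 (shoulder) to +115 (rounded nose, radius 10; its last 15 mm is 8 mm higher than the bar). With the head against the cheeks this point is at x=+7, y=0, z=60 mm of the stand.
- key_head (a point): Centre of the key's flat rear end face, where it is pushed; x towards the nose. The head is 38 mm long, 56 mm wide, 44 mm high, its underside level with the bar's. This point is 80 mm behind the balance point, 22 mm above the underside. Slides on dry steel: 3 to 6 N to push.
- keeper_grip (a point): Loose steel keeper saddle, an upside-down U, about 0.35 kg, 99 mm high, standing on its legs. Point: centre of its upright grip plate (12 mm thick in y, 36 long in x, 48 high), 75 mm above the feet. x lies along the bar it will straddle (either way round). Below the plate: a 6 mm top, 48 mm wide, and two legs 8 mm thick, 45 mm long, 32 mm apart. Hung on the bar, the point is 110 mm above the bench.
- wok: Bystander: small dark steel wok, 212 mm across, 66 mm high, with a 130 mm tubular handle along its x axis; origin under its centre.
- hammer: Bystander: hammer about 300 mm long lying on the bench; origin on its underside.
- dolly: Bystander: round dark steel dolly, 72 mm across the foot, 58 mm high; origin under its centre.
Things that resemble listed ones, but are neither listed nor needed, are in the scene too. What is shaped like the part that bears key_grip but yellow is not meant. What is shaped like the stand but green is not meant.

How it is judged:
On the way, in this order (a step that is already met when the one before it is completed fails the run):
1. the key is pushed home in the gap, its head within 4 mm of the cheeks (x of key_grip in the frame of stand above 0.003 m and y of key_grip in the frame of stand between -0.006 and 0.006 m and z of key_grip in the frame of stand between 0.055 and 0.066 m and angle between the x axis of key_grip and the x axis of stand, either way round below 0.08 rad and angle between key_grip's own z axis and vertical below 0.08 rad), for 0.2 s.
2. the keeper hangs upright over the bar beyond the cheeks, let go, with the key still home (all of step 1 and x of keeper_grip in the frame of stand between 0.048 and 0.094 m and y of keeper_grip in the frame of stand between -0.012 and 0.012 m and z of keeper_grip in the frame of stand between 0.105 and 0.1145 m and angle between keeper_grip's own z axis and vertical below 0.12 rad and angle between the x axis of keeper_grip and the x axis of stand, either way round below 0.45 rad and contact force between the fingers and keeper below 0.2 N), for 0.2 s.
At the end, for the whole second after the job is handed in: The key lies in the gap in line with it, its head within 4 mm of the cheeks; the keeper rests upright (within 0.12 rad) astride the bar between cheeks and raised nose; both let go and at rest; wok, hammer and dolly within 30 mm of their starts (all of step 2 and linear speed of each of key, keeper below 0.02 m/s and contact force between the fingers and key below 0.2 N); the robot touches nothing.
It fails at once if the wok is moved more than 30 mm (distance of wok from where it was at the start of the episode above 0.03 m).
It fails at once if the hammer is moved more than 30 mm (distance of hammer from where it was at the start of the episode above 0.03 m).
It fails at once if the dolly is moved more than 30 mm (distance of dolly from where it was at the start of the episode above 0.03 m).
It fails at once if the key is dropped (moving faster than 0.7 m/s with no finger on it, a fall of about 25 mm) (linear speed of key above 0.7 m/s and contact force between the fingers and key below 0.2 N).
It fails at once if the keeper is dropped (moving faster than 0.7 m/s with no finger on it, a fall of about 25 mm) (linear speed of keeper above 0.7 m/s and contact force between the fingers and keeper below 0.2 N).
It also fails if it takes over 72 s, if anything falls off the work surface, if the arm or the gripper's body presses on something with over 40 N, if the wrist force passes 120 N, or if a joint passes its speed limit or range.

## Working session

There is one attempt and no reset: what is moved stays moved. The work goes in short steps, each a Python script; the robot and the scene stay as the last script left them, time stands still between calls to the robot, and variables do not carry over. Pictures are saved under pics/ and viewed, and the job is handed in when it is done.

```bash
mkdir -p pics; ls
cat > h.py <<'E'
import numpy as np, cv2
from cell import env, kin, camera, calibration, job
from scipy.spatial.transform import Rotation as R
def cam(n):
    c=calibration(n); im,d=camera(n); return im,d,c
def pts(d,c):
    "world xyz per pixel (pinhole)"
    h,w=d.shape; u,v=np.meshgrid(np.arange(w),np.arange(h))
    P=np.stack([(u-c['cx'])/c['fx']*d,(v-c['cy'])/c['fy']*d,d],-1)
    M=R.from_rotvec(np.ravel(c['rvec'])).as_matrix()
    return (P-np.ravel(c['tvec']))@M
def q(Rm):
    x=R.from_matrix(Rm).as_quat(); return [x[3],x[0],x[1],x[2]]
E
python3 - <<'E'
from h import *
for n in ['scene','top','wrist']:
    im,d,c=cam(n); cv2.imwrite(f'pics/{n}0.png',im); np.savez(f'{n}0.npz',im=im,d=d,**{k:np.array(v) for k,v in c.items()}); print(n,c,(d>0).mean())
s=env.get_state();print(s)
E
```

```text
pics
scene {'fx': 496.61867409425645, 'fy': 496.61867409425645, 'cx': 279.72547311539995, 'cy': 211.03421103165203, 'rvec': array([ 1.71056032,  1.97251269, -0.71389963]), 'tvec': array([ 0.20512306, -0.34777335,  1.97860725])} 0.9960459183673469
top {'fx': 486.95275307557375, 'fy': 486.95275307557375, 'cx': 272.5867705704394, 'cy': 199.17673942430693, 'rvec': array([ 2.14287608, -2.16679296,  0.13757004]), 'tvec': array([-0.11494256,  0.53530589,  1.5172708 ])} 0.9958503401360544
wrist {'fx': 325.19226210127806, 'fy': 325.19226210127806, 'cx': 279.9315033446715, 'cy': 208.09405225899653, 'rvec': array([-2.36754499, -1.63480724, -0.25062816]), 'tvec': array([-0.67306325, -0.03767647,  0.38048494])} 0.9954039115646258
{'time': 0.15, 'qpos': array([-1.31709769,  0.47762418,  0.02234492,  1.55620681, -0.01150163,
        1.10931254, -0.08310965]), 'joint_velocities': array([-0.00291803, -0.0031407 ,  0.0011609 , -0.00479356, -0.00152329,
       -0.00069406, -0.00081088]), 'joint_torque': array([ 3.62172606e-03, -5.96928477e+01,  1.61079928e+00, -2.81492579e+01,
        1.27953541e-02,  6.52295596e-03,  1.55595848e-05]), 'tcp_pos': array([0.23879351, 0.63097253, 0.30314701]), 'orientation': array([-7.96500733e-05,  1.79909748e-01,  9.83682864e-01, -7.06919074e-04]), 'force': array([-0.39728166, -0.2776451 , -0.38244077]), 'torque': array([-0.0072064 , -0.05052422,  0.04352089]), 'opening': 0.08539690467258232}
```

View pics/scene0.png

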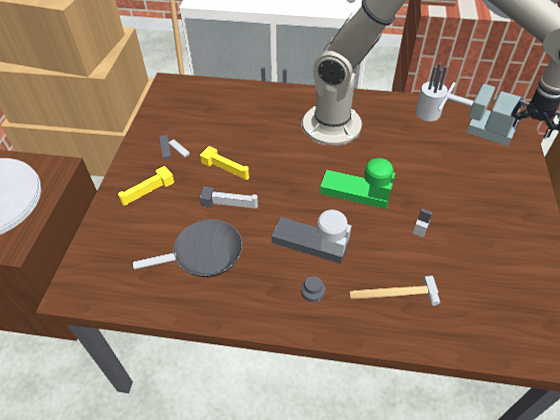

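View pics/top0.png

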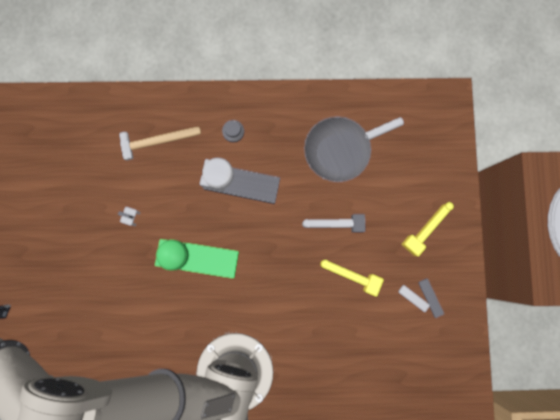

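View pics/wrist0.png

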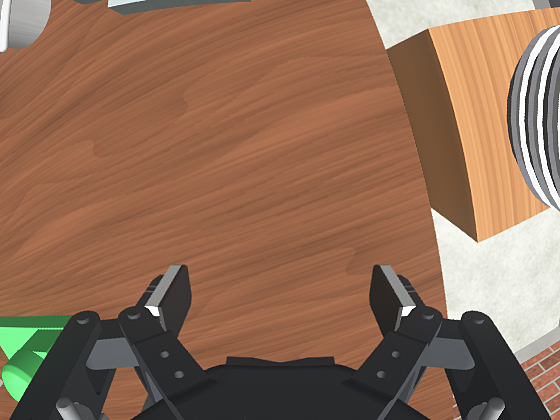

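The key could be grey (335,223), yellow (430,230) or yellow (352,278) in the top view, and the loose bars at (415,298) and (432,298) are also bar-shaped. The stand could be grey (240,180) or green (197,258). The keeper is at (128,215). I choose the grey key, the grey stand and the keeper at (128,215), and check them in close crops.

Run:
```python
from h import *
T=np.load('top0.npz');S=np.load('scene0.npz')
im=T['im']
def crop(im,x,y,w,h,s): return cv2.resize(im[y:y+h,x:x+w],None,fx=s,fy=s,interpolation=cv2.INTER_CUBIC)
a=crop(im,295,200,90,60,4);b=crop(im,190,140,100,70,4);c=crop(im,105,195,50,40,6)
s=crop(S['im'],190,180,80,40,4); s2=crop(S['im'],400,200,45,45,5)
can=np.zeros((600,800,3),np.uint8)
for p,(x,y) in [(a,(0,0)),(b,(400,0)),(c,(0,300)),(s,(310,300)),(s2,(560,370))]:
    h,w=p.shape[:2];h=min(h,600-y);w=min(w,800-x);can[y:y+h,x:x+w]=p[:h,:w]
cv2.imwrite('pics/crop1.png',can)
P=pts(T['d'],T)
for n,(x0,x1,y0,y1) in dict(key=(295,375,205,240),stand=(190,290,150,210),keeper=(110,145,200,230)).items():
    Q=P[y0:y1,x0:x1]; z=Q[...,2]; print(n,np.histogram(z,bins=[-.02,-.01,.0,.005,.01,.02,.03,.035,.04,.045,.05,.06,.08,.095,.105,.12,.15,.17,.2]))
```

```text
key (array([  21, 1346,  707,  136,   14,   15,   46,  189,  228,   73,   11,
          0,    0,    0,    0,    0,    0,    0]), array([-0.02 , -0.01 ,  0.   ,  0.005,  0.01 ,  0.02 ,  0.03 ,  0.035,
        0.04 ,  0.045,  0.05 ,  0.06 ,  0.08 ,  0.095,  0.105,  0.12 ,
        0.15 ,  0.17 ,  0.2  ]))
stand (array([  29, 2196, 1328,  235,   24,   37,  145,  626,  439,   76,    6,
         16,    6,   61,   32,  169,  550,    1]), array([-0.02 , -0.01 ,  0.   ,  0.005,  0.01 ,  0.02 ,  0.03 ,  0.035,
        0.04 ,  0.045,  0.05 ,  0.06 ,  0.08 ,  0.095,  0.105,  0.12 ,
        0.15 ,  0.17 ,  0.2  ]))
keeper (array([  3, 435, 319,  65,   5,   6,   3,   4,  11,  43,  89,   8,  12,
        41,   1,   0,   0,   0]), array([-0.02 , -0.01 ,  0.   ,  0.005,  0.01 ,  0.02 ,  0.03 ,  0.035,
        0.04 ,  0.045,  0.05 ,  0.06 ,  0.08 ,  0.095,  0.105,  0.12 ,
        0.15 ,  0.17 ,  0.2  ]))
```

View pics/crop1.png

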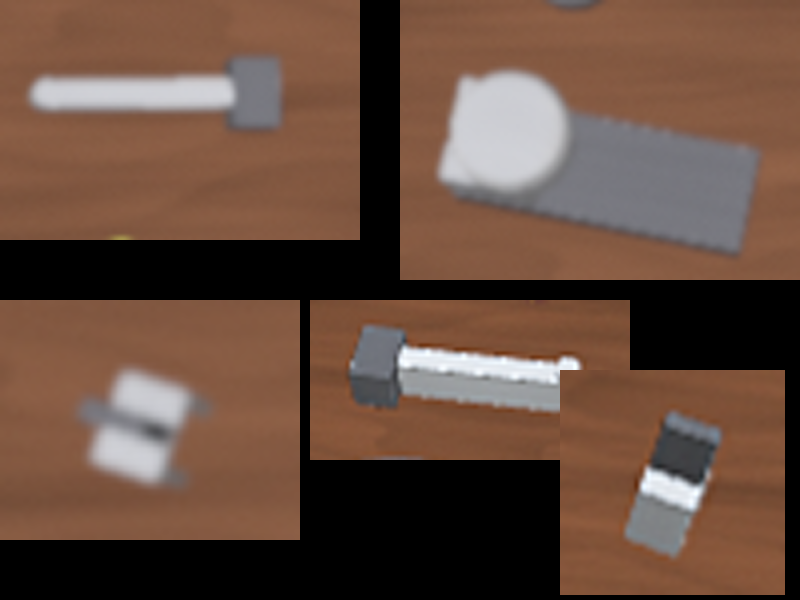

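The crops confirm the choices. The grey key has its nose to the left and dark head to the right. The grey stand has its stake at the left end and the bed running right. The keeper stands with its plate along its x axis. Next I measure them by casting rays onto planes.

```bash
cat >> h.py <<'E'
def rays(uv,c,z):
    uv=np.asarray(uv,float).reshape(-1,2); M=R.from_rotvec(np.ravel(c['rvec'])).as_matrix(); t=np.ravel(c['tvec'])
    o=-M.T@t; dd=np.c_[(uv[:,0]-c['cx'])/c['fx'],(uv[:,1]-c['cy'])/c['fy'],np.ones(len(uv))]@M
    return o+dd*((z-o[2])/dd[:,2])[:,None]
def rect(mask,c,z):
    "min area rect of the mask's largest blob cast on plane z: centre,size,angle of long side"
    mask=mask.astype(np.uint8)
    cs,_=cv2.findContours(mask,cv2.RETR_EXTERNAL,cv2.CHAIN_APPROX_NONE)
    k=max(cs,key=cv2.contourArea).reshape(-1,2); 
    w=rays(k,c,z)[:,:2]; r=cv2.minAreaRect((w*1000).astype(np.float32)); b=cv2.boxPoints(r)
    e=[b[1]-b[0],b[2]-b[1]]; e=max(e,key=np.linalg.norm); 
    return np.array(r[0]),sorted(r[1]),np.degrees(np.arctan2(e[1],e[0])),k
E
python3 - <<'E'
from h import *
T=dict(np.load('top0.npz')); im=T['im'];d=T['d']
print('cam',rays([[0,0]],T,0)[0], -R.from_rotvec(T['rvec']).as_matrix().T@T['tvec'])
hsv=cv2.cvtColor(im,cv2.COLOR_BGR2HSV); grey=(hsv[...,1]<60)
def win(m,x0,x1,y0,y1):
    o=np.zeros_like(m);o[y0:y1,x0:x1]=m[y0:y1,x0:x1];return o
v=hsv[...,2]
for n,m,z in [('bar',win(grey&(v>150),295,360,205,240),.04),('head',win(grey&(v<150),345,375,205,240),.044),('key',win(grey,295,375,205,240),.04),
  ('bed',win(grey&(v<150),225,290,150,210),.04),('stand',win(grey,190,290,150,210),.04),('stake',win(grey&(v>150),190,235,150,195),.142),
  ('keeperTop',win(grey&(v>150),110,145,200,235),.051),('plate',win(grey&(v<150),110,145,200,235),.099),('wok',win(grey&(v<150),290,375,110,190),.066),('dolly',win(grey,215,245,115,145),.03)]:
    r=rect(m,T,z); print(n,m.sum(),np.round(r[0],1),np.round(r[1],1),round(r[2],2))
print('plate v',im[205:225,115:142].min(2))
E
```

```text
cam [1.23993329 0.80947228 0.        ] [ 0.33570075 -0.12077728  1.57308383]
bar 399 [ 457.1 -294.9] [ 22.1 157.9] 89.36
head 232 [ 455.9 -379. ] [53.6 62.8] 89.36
key 678 [ 457. -312.] [ 53.7 198.4] 89.36
bed 1370 [592.1 -48.1] [108.8 184.5] 77.64
stand 2259 [599.4 -16.5] [110.4 249.8] 77.18
stake 773 [603.6  46.8] [89.9 90.7] 80.53
keeperTop 177 [470.7 339.7] [23.6 39.9] 64.56
plate 82 [471.8 323.5] [33.  59.8] 74.52
wok 3410 [ 689.4 -327.3] [209.1 209.6] 55.16
dolly 382 [761.4   7.1] [68.4 70.3] -0.19
plate v [[ 68  67  68  67  68  67  68  67  67  70  74  76  74  70  66  67  65  65
   64  63  66  66  67  67  67  67  68]
 [ 68  68  68  69  69  68  68  67  68  82 102 113 111 100  86  76  70  68
   65  65  64  65  66  67  67  66  67]
 [ 68  68  68  69  68  68  68  67  77 107 144 161 161 148 130 113  99  86
   76  73  68  66  65  65  65  66  67]
 [ 68  69  68  69  70  69  68  71  89 137 174 189 191 184 173 162 147 130
  115 100  85  73  68  65  65  66  66]
 [ 69  70  70  69  69  70  70  76 108 158 189 201 202 200 196 191 183 173
  163 148 124  98  78  72  69  65  66]
 [ 69  70  71  76
[... 978 characters left out ...]
  66  68  66  67  66]
 [ 66  66  65  69  90 141 182 201 205 206 205 204 201 197 192 182 168 152
  127  94  73  68  66  67  66  67  67]
 [ 66  65  67  71 101 151 186 201 206 206 206 205 206 205 204 199 188 165
  125  85  68  66  66  66  65  66  66]
 [ 66  65  66  72  99 145 177 193 199 202 204 205 206 206 206 203 192 161
  115  80  67  65  66  66  66  65  66]
 [ 65  66  64  66  83 112 142 165 177 185 193 198 202 204 205 202 187 152
  107  81  72  69  66  65  65  65  65]
 [ 63  63  64  64  65  76  93 114 131 147 163 176 185 193 197 194 174 139
  108  91  84  74  66  63  64  63  62]
 [ 62  62  61  61  61  63  66  72  81  94 113 130 147 164 174 171 151 123
  106  98  91  78  67  63  62  61  61]]
```

```bash
cat >> h.py <<'E'
def fray(uv,c):
    uv=np.asarray(uv,float).reshape(-1,2); x=(uv[:,0]-c['cx'])/c['fx'];y=(uv[:,1]-c['cy'])/c['fy']
    th=np.hypot(x,y); s=np.where(th>1e-9,np.sin(th)/np.maximum(th,1e-9),1)
    return np.c_[x*s,y*s,np.cos(th)]
def fcast(uv,c,z):
    M=R.from_rotvec(np.ravel(c['rvec'])).as_matrix(); o=-M.T@np.ravel(c['tvec']); d=fray(uv,c)@M
    return o+d*((z-o[2])/d[:,2])[:,None]
def fpts(d,c):
    h,w=d.shape; u,v=np.meshgrid(np.arange(w),np.arange(h)); r=fray(np.c_[u.ravel(),v.ravel()],c)
    P=r/r[:,2:]*d.reshape(-1,1); M=R.from_rotvec(np.ravel(c['rvec'])).as_matrix()
    return ((P-np.ravel(c['tvec']))@M).reshape(h,w,3)
def ori(yaw,tilt=0):
    """tool pointing down; tool y (jaws) horizontal, perpendicular to heading yaw (deg); tilt (deg)>0: tool z leans forward along heading"""
    a=np.radians(yaw);t=np.radians(tilt); f=np.array([np.cos(a),np.sin(a),0]); up=np.array([0,0,1.])
    z=f*np.sin(t)-up*np.cos(t); y=np.cross(up,f); x=np.cross(y,z); return np.c_[x,y,z]
E
python3 - <<'E'
from h import *
c=calibration('wrist'); s=env.get_state(); print(s['time'])
w,x,y,z=s['orientation'];Rt=R.from_quat([x,y,z,w]).as_matrix()
M=R.from_rotvec(np.ravel(c['rvec'])).as_matrix(); o=-M.T@np.ravel(c['tvec'])
print('cam in tool',Rt.T@(o-s['tcp_pos']),'axis',Rt.T@M[2]); print(Rt); print(ori(77))
def ik(p,yaw,tilt=0):
    r=kin.inverse_kinematics(p,q(ori(yaw,tilt))); return None if r is None else np.round(r,2)
f=np.array([.216,.976]);O=np.array([.607,.063])
def st(x,z): return [*(O+f*x),z]
for yaw in (77,257): print('keeper',yaw,ik([.471,.33,.3],yaw),ik([.471,.33,.135],yaw),'hang',ik(st(.076,.169),yaw))
for yaw in (89,269): print('key',ik([.457,-.33,.08],yaw), ik([.457,-.33,.25],yaw))
for yaw in (77,257): print('place',ik(st(-.13,.121),yaw),ik(st(-.16,.2),yaw))
for t in (25,35,40,45):
  for yaw,tt in ((77,t),(257,-t)):
    for xr in (-.215,-.073):
      A=ori(yaw,tt); tip=np.array(st(xr,.062)); print('push',t,yaw,xr,ik(list(tip-.073*A[:,2]),yaw,tt))
E
```

```text
0.15
cam in tool [ 0.07866906 -0.00083481 -0.06971717] axis [-3.02215649e-01 -5.14093279e-04  9.53239444e-01]
[[-9.35264953e-01  3.53948159e-01 -4.11064089e-04]
 [ 3.53948384e-01  9.35263966e-01 -1.36210871e-03]
 [-9.76624402e-05 -1.41942801e-03 -9.99998988e-01]]
[[-0.22495105 -0.97437006  0.        ]
 [-0.97437006  0.22495105  0.        ]
 [-0.          0.         -1.        ]]
keeper 77 [-0.57  0.33 -0.19  1.79  0.07  1.03  2.13] [-0.53  0.54 -0.25  1.92  0.2   0.71  2.02] hang [-0.21  0.57 -0.14  1.75  0.1   0.83  2.52]
keeper 257 [-1.05  0.33  0.42  1.83 -0.16  1.02 -0.8 ] [-0.98  0.55  0.34  1.95 -0.28  0.69 -0.7 ] hang [-0.7   0.63  0.55  1.78 -0.42  0.85 -0.19]
key [-0.28  1.14  1.26  2.02 -1.29  1.12 -1.55] [-0.34  0.72  1.28  1.93 -0.78  1.11 -1.9 ]
key [ 0.04  0.71  0.63  2.01 -0.69  0.65  1.12] [-0.25  0.57  1.07  1.93 -0.59  1.    1.07]
place [ 0.01  0.56 -0.    1.92  0.    0.67  2.92] [-0.76  0.86  1.27  1.93 -0.94  1.11 -2.46]
place [-0.38  0.62  0.52  1.94 -0.46  0.7   0.19] [-0.48  0.54  0.72  1.92 -0.46  0.86  0.25]
push 25 77 -0.215 [-0.31  0.93  1.05  1.93 -1.25  1
[... 248 characters left out ...]
 1.54 -1.91]
push 35 77 -0.073 [-0.37  0.84  0.84  1.97 -1.35  1.27 -2.11]
push 35 257 -0.215 [ 0.01  0.78  0.64  1.88 -1.12  1.23  1.08]
push 35 257 -0.073 [ 0.04  0.65  0.25  1.94 -1.05  0.92  0.83]
push 40 77 -0.215 [-0.07  0.92  0.84  1.87 -1.27  1.46 -1.94]
push 40 77 -0.073 [-0.2   0.78  0.64  1.96 -1.3   1.21 -2.1 ]
push 40 257 -0.215 [ 0.03  0.83  0.67  1.87 -1.18  1.33  1.14]
push 40 257 -0.073 [ 0.11  0.67  0.21  1.94 -1.1   0.97  0.91]
push 45 77 -0.215 [-0.04  0.96  0.84  1.85 -1.31  1.55 -1.89]
push 45 77 -0.073 [-0.16  0.82  0.64  1.95 -1.36  1.3  -2.03]
push 45 257 -0.215 [ 0.08  0.86  0.65  1.85 -1.21  1.41  1.18]
push 45 257 -0.073 [ 0.15  0.71  0.2   1.93 -1.16  1.04  0.98]
```

Run:
```python
from h import *
f=np.array([.216,.976]);O=np.array([.607,.063])
p=[*(O+f*-.13),.29]
j=kin.inverse_kinematics(p,q(ori(77))); print(np.round(j,2))
env.reach(p,q(ori(77)))
env.dwell(.2)
im,d,c=cam('wrist'); cv2.imwrite('pics/w_stand.png',im); np.savez('w_stand.npz',im=im,d=d,**c)
p=[.457,-.30,.25]
print(np.round(kin.inverse_kinematics(p,q(ori(89.4))),2))
env.reach(p,q(ori(89.4))); env.dwell(.2)
im,d,c=cam('wrist'); cv2.imwrite('pics/w_key.png',im); np.savez('w_key.npz',im=im,d=d,**c)
s=env.get_state(); print(s['time'],s['qpos'],s['tcp_pos'])
```

```text
[ 0.84  0.62 -1.18  1.74  0.61  1.21  2.41]
[-0.41  0.69  1.28  1.97 -0.76  1.08 -1.94]
6.9917 [-0.40806941  0.68619449  1.27940039  1.96873423 -0.75672839  1.08431598
 -1.94327145] [ 0.45700558 -0.30000384  0.24993741]
```

View pics/w_stand.png

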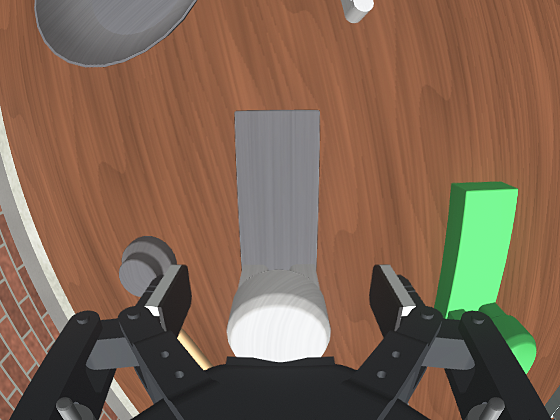

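View pics/w_key.png

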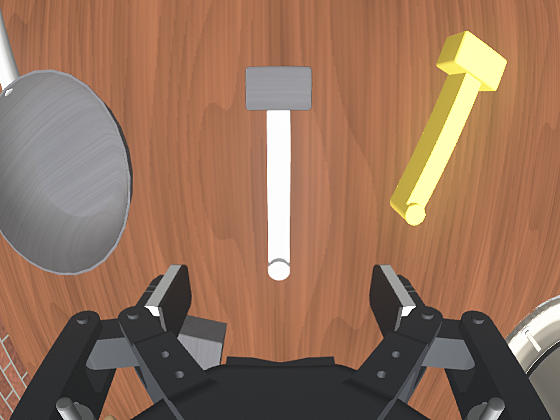

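The stand view shows the bed as a grey strip with its end corners at (236,110) and (320,110), and the stake at (279,320). The key view shows the head at (246..311, 67..109), the bar down to the nose at (279,270), and the yellow look-alike well to the right.

Run:
```python
from h import *
def edges(npz,rows,c0,c1,z,vmin,vmax):
    T=dict(np.load(npz)); hsv=cv2.cvtColor(T['im'],cv2.COLOR_BGR2HSV); m=(hsv[...,1]<60)&(hsv[...,2]>=vmin)&(hsv[...,2]<vmax)
    L=[];Rr=[]
    for r in rows:
        cs=np.where(m[r,c0:c1])[0]+c0
        if len(cs)>5: L.append([cs.min()-.5,r]);Rr.append([cs.max()+.5,r])
    return T,fcast(L,T,z)[:,:2],fcast(Rr,T,z)[:,:2],L,Rr,m
def fit(P):
    c=P.mean(0);u,s,v=np.linalg.svd(P-c); d=v[0]*np.sign(v[0][1]); return c,d,np.abs((P-c)@v[1]).max()
for n,a in dict(bed=('w_stand.npz',range(116,250),200,360,.04,0,256),bar=('w_key.npz',range(116,255),255,305,.04,0,256),head=('w_key.npz',range(71,105),235,325,.044,0,256)).items():
    T,L,Rr,l,r,m=edges(*a); cl,dl,el=fit(L);cr,dr,er=fit(Rr)
    print(n,'angL',np.degrees(np.arctan2(dl[1],dl[0])),'angR',np.degrees(np.arctan2(dr[1],dr[0])),'res',el,er)
    d=(dl+dr)/2;d/=np.linalg.norm(d);nn=np.array([-d[1],d[0]]); print(' width',(cl-cr)@nn,'mid',(cl+cr)/2,'dir',d, 'nd',(cl+cr)/2@nn)
T,L,Rr,l,r,m=edges('w_stand.npz',range(110,114),200,360,.04,0,256)
col=m[90:140,260:300]; rows=[np.where(col[:,i])[0].min()+90-.5 for i in range(40)]
P=fcast(np.c_[np.arange(260,300),rows],T,.04); print('bed end',P.mean(0))
# stake from fcast of depth
T2,*_,m2=edges('w_key.npz',range(110,114),200,360,.04,0,256)
rows=[np.where(m2[50:100,i])[0].min()+50-.5 for i in range(255,303)]; print('key rear',fcast(np.c_[np.arange(255,303),rows],T2,.044).mean(0))
rows=[np.where(m2[180:,i])[0] for i in range(276,284)]
rows=[180+next(k for k in range(len(x)) if k+1==len(x) or x[k+1]!=x[k]+1)+.5 for x in rows]
print('nose',rows,fcast(np.c_[np.arange(276,284),rows],T2,.048).mean(0))
```

```text
bed angL 77.55513456493249 angR 77.38219130788005 res 0.0006634521624170531 0.0005808904881106643
 width -0.08318801399363321 mid [ 0.57939134 -0.06629846] dir [0.21697355 0.97617748] nd -0.5799737936458899
bar angL 89.33462407664629 angR 89.22822862496062 res 0.0004497929849479899 0.00048346424730928754
 width -0.02054932239229754 mid [ 0.45665765 -0.30939508] dir [0.01254115 0.99992136] nd -0.4605019068132118
head angL 90.97151480988616 angR 89.69220515360443 res 0.0007046621225907762 1.4799938965858425e-05
 width -0.05531277446547268 mid [ 0.45573915 -0.39568974] dir [-0.00579202  0.99998323] nd -0.4534396654345944
bed end [ 0.5607361  -0.13801444  0.04      ]
key rear [ 0.45534974 -0.41412023  0.044     ]
nose [279.5, 280.5, 280.5, 279.5, 279.5, 279.5, 279.5, 279.5] [ 0.45672386 -0.21959139  0.048     ]
```

```bash
cat >> h.py <<'E'
SD=np.array([.21697,.97618]); SN=np.array([-SD[1],SD[0]]); SO=np.array([.6067,.0566]); SY=77.47
def st(x,z,y=0): return [*(SO+SD*x+SN*y),z]
E
python3 - <<'E'
from h import *
T=dict(np.load('w_stand.npz')); P=fpts(T['d'],T)
sel=np.zeros(P.shape[:2],bool); sel[260:360,220:340]=1
Q=P[sel&(P[...,2]>.11)&(P[...,2]<.25)]-[*SO,0]
s=Q[:,:2]@SD; n=Q[:,:2]@SN; print('stake s',np.percentile(s,[1,50,99]),'n',np.percentile(n,[1,50,99]),'z',np.percentile(Q[:,2],[1,50,99]))
env.grip(.05)
o=q(ori(89.28)); x,y=.45635,-.334
env.reach([x,y,.20],o); env.movel([x,y,.085],velocity=.1,stop_force=15)
s=env.get_state();print(s['time'],s['tcp_pos'],s['force'])
env.movel([x,y,.081],velocity=.05,stop_force=10)
env.grip(0.0,60); s=env.get_state();print(s['time'],s['opening'],s['force'])
env.movel([x,y,.22],velocity=.12)
im,d,c=cam('wrist'); cv2.imwrite('pics/w_grab.png',im)
s=env.get_state();print(s['time'],s['opening'],s['force'],s['qpos'])
print(kin.inverse_kinematics(st(-.2,.22),q(ori(SY))))
E
```

```text
stake s [-0.06195972 -0.04306234 -0.00879135] n [-0.04054866  0.00048564  0.04101313] z [0.11158897 0.1533809  0.16457407]
9.0833 [ 0.45662717 -0.33429821  0.08556484] [0.05243206 0.30885928 1.54561494]
9.7083 0.019423852951992122 [2.12746016 0.95318264 3.95847954]
11.0667 0.019019951479038854 [-0.04859306 -0.08084074 -6.53843373] [-0.2903825   0.72787029  1.19648688  1.95009552 -0.79716235  1.04546374
 -1.88274924]
[-0.68738977  0.81763482  1.27122117  1.91611704 -0.88473009  1.12175639
 -2.41354179]
```

View pics/w_grab.png

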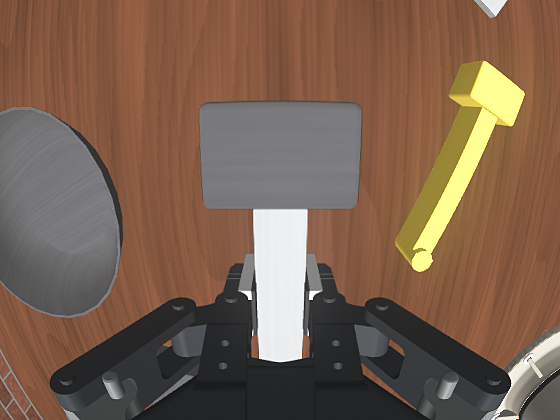

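The picture shows the key gripped and straight: the head spans (200..362, 100..210) and the bar is centred between the pads at column 280. The stake's front edge measures -62 mm in the stand frame, so the stand origin holds. Next I lay the key down and insert it.

Run:
```python
from h import *
o=q(ori(SY))
env.reach(st(-.2,.22),o); env.movel(st(-.2,.14),velocity=.12)
r=env.movel(st(-.2,.122),velocity=.04,stop_force=5)
s=env.get_state();print(r,s['time'],s['tcp_pos'],s['force'])
z=s['tcp_pos'][2]
r=env.movel(st(-.165,z+.001),velocity=.06,stop_force=12)
s=env.get_state();print(r,s['time'],(s['tcp_pos'][:2]-SO)@SD,(s['tcp_pos'][:2]-SO)@SN,s['tcp_pos'][2],s['force'])
im,d,c=cam('wrist'); cv2.imwrite('pics/w_lay.png',im); np.savez('w_lay.npz',im=im,d=d,**c)
im,d,c=cam('scene'); cv2.imwrite('pics/s_lay.png',cv2.resize(im[190:290,230:390],None,fx=4,fy=4))
```

```text
True 13.2583 [ 0.56310566 -0.13824687  0.12139355] [-0.13622809 -0.41162516  7.83775399]
True 13.825 -0.1633375159776864 0.00022932069559333237 0.12147109007189522 [0.65503542 2.99305867 6.70594674]
```

View pics/w_lay.png

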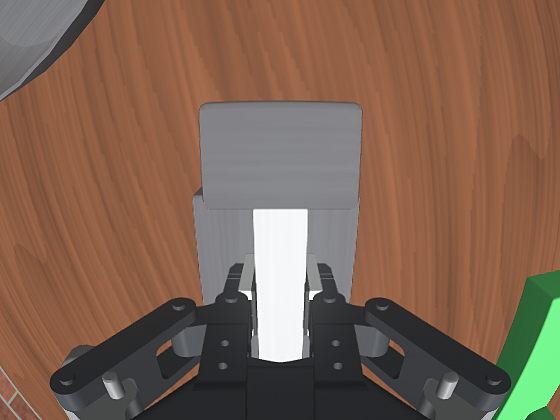

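View pics/s_lay.png

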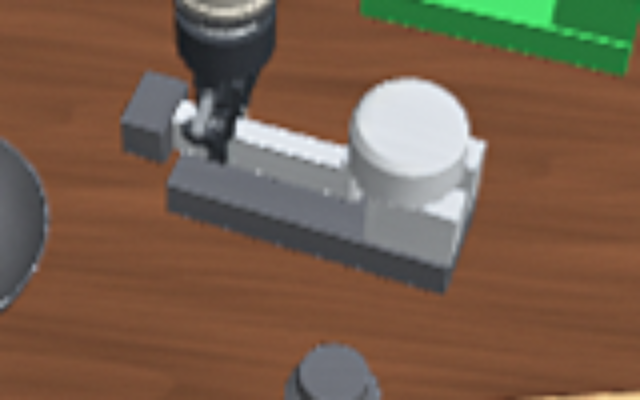

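The wrist picture shows the head centred over the bed, and the scene crop shows the nose just short of the mouth. The key is pressing on the bed, so I lift it slightly and slide it on.

Run:
```python
from h import *
def pr(r=None):
    s=env.get_state();print(r,round(s['time'],2),'s,n,z',np.round([(s['tcp_pos'][:2]-SO)@SD*1e3,(s['tcp_pos'][:2]-SO)@SN*1e3,s['tcp_pos'][2]*1e3],1),'F',np.round([s['force'][:2]@SD,s['force'][:2]@SN,s['force'][2]],1))
pr(); r=env.movel(st(-.1635,.1235),velocity=.03); pr(r)
r=env.movel(st(-.118,.1235),velocity=.04,stop_force=12); pr(r)
```

```text
None 13.93 s,n,z [-163.4    0.2  121.5] F [3.6 0.1 6.5]
False 14.18 s,n,z [-162.9    0.6  122.7] F [ 0.4  0.  -7.5]
False 15.47 s,n,z [-117.9   -0.2  123.5] F [ 0.6 -3.2 -8.4]
```

```bash
cat >> h.py <<'E'
def pr(r=None):
    s=env.get_state();print(r,round(s['time'],2),'s,n,z',np.round([(s['tcp_pos'][:2]-SO)@SD*1e3,(s['tcp_pos'][:2]-SO)@SN*1e3,s['tcp_pos'][2]*1e3],1),'F',np.round([s['force'][:2]@SD,s['force'][:2]@SN,s['force'][2]],1),'op',round(s['opening'],4))
def tipst(s,z,tilt,y=0): return list(np.array(st(s,z,y))-.073*ori(SY,tilt)[:,2])
E
python3 - <<'E'
from h import *
r=env.movel(st(-.118,.121),velocity=.03,stop_force=6); pr(r)
env.grip(.05); pr()
env.movel(st(-.118,.24),velocity=.2)
env.grip(0.0,30)
im,d,c=cam('top'); np.savez('t2.npz',im=im,d=d,**c); cv2.imwrite('pics/t2.png',cv2.resize(im[140:230,180:340],None,fx=4,fy=4,interpolation=cv2.INTER_CUBIC))
pr()
for t in (35,40):
    p=tipst(-.25,.14,t); print(t,np.round(kin.inverse_kinematics(p,q(ori(SY,t))),2),np.round(kin.inverse_kinematics(tipst(-.081,.055,t),q(ori(SY,t))),2))
E
```

```text
False 15.72 s,n,z [-118.1   -0.3  121.6] F [ 2.  -0.4  2. ] op 0.0191
None 16.12 s,n,z [-1.181e+02  1.000e-01  1.210e+02] F [-0.6 -0.8  0.3] op 0.0501
None 17.45 s,n,z [-118.    -0.   239.9] F [-1.1 -0.2  0.2] op -0.0003
35 [-0.06  0.76  0.87  1.82 -1.08  1.44 -2.07] [-0.29  0.81  0.75  1.96 -1.3   1.21 -2.1 ]
40 [ 0.01  0.78  0.83  1.8  -1.11  1.5  -2.04] [-0.2   0.81  0.68  1.95 -1.32  1.26 -2.06]
```

View pics/t2.png

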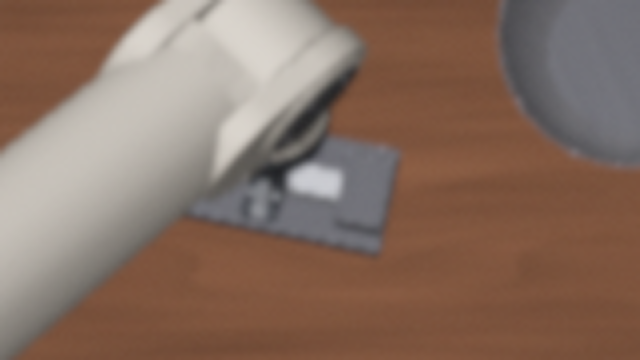

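The bar is lying on the bed in line with it, at crop (315,180), and the dark head blends into the bed end. Now the tilted push.

Run:
```python
from h import *
t=40;o=q(ori(SY,t))
env.reach(tipst(-.25,.14,t),o); pr()
env.movel(tipst(-.235,.055,t),velocity=.12); pr()
r=env.movel(tipst(-.11,.055,t),velocity=.06,stop_force=25); pr(r)
im,d,c=cam('scene'); cv2.imwrite('pics/s_push.png',cv2.resize(im[190:290,230:390],None,fx=4,fy=4))
```

```text
None 18.48 s,n,z [-295.7   -0.4  195.9] F [-0.  -0.1  0.3] op 0.0001
None 19.35 s,n,z [-2.825e+02 -2.000e-01  1.113e+02] F [1.1 0.7 0.1] op -0.0004
False 21.58 s,n,z [-157.1    0.   110.9] F [-4.4  0.4  0.2] op -0.0
```

View pics/s_push.png

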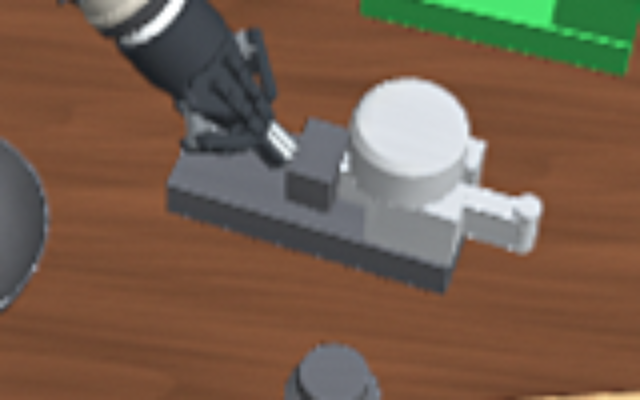

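The key is sliding straight, its nose out at crop (527,215) and head at (318,165). I push on until it stops.

Run:
```python
from h import *
t=40
r=env.movel(tipst(-.066,.055,t),velocity=.03,stop_force=18); pr(r); env.dwell(.3); pr()
im,d,c=cam('scene'); cv2.imwrite('pics/s_home.png',cv2.resize(im[190:290,230:390],None,fx=4,fy=4))
s=env.get_state()
env.movel(tipst(-.13,.060,t),velocity=.1); pr()
env.movel(tipst(-.20,.20,t),velocity=.2)
env.movel(tipst(-.22,.30,t),velocity=.2)
env.grip(.06); pr()
im,d,c=cam('wrist'); cv2.imwrite('pics/w_home.png',im); np.savez('w_home.npz',im=im,d=d,**c)
```

```text
True 22.72 s,n,z [-1.251e+02  1.000e-01  1.108e+02] F [-2.  -1.1  1. ] op 0.0
None 23.02 s,n,z [-125.7    0.2  110.2] F [-0.5 -0.1  0.6] op -0.0001
None 23.73 s,n,z [-177.1   -0.   115.9] F [0.  0.7 0. ] op -0.0001
None 25.92 s,n,z [-266.9   -0.   355.9] F [ 0.2 -0.1  0.6] op 0.0601
```

View pics/s_home.png

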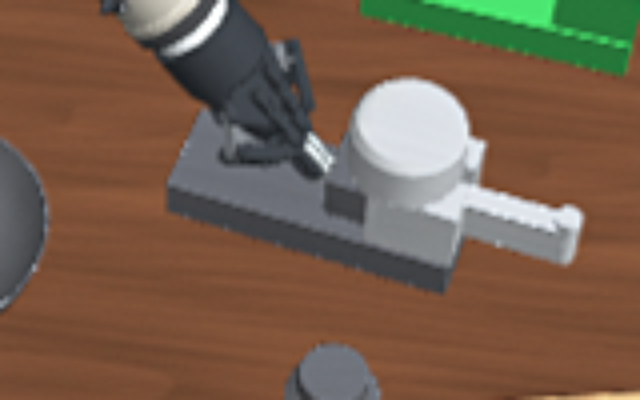

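View pics/w_home.png

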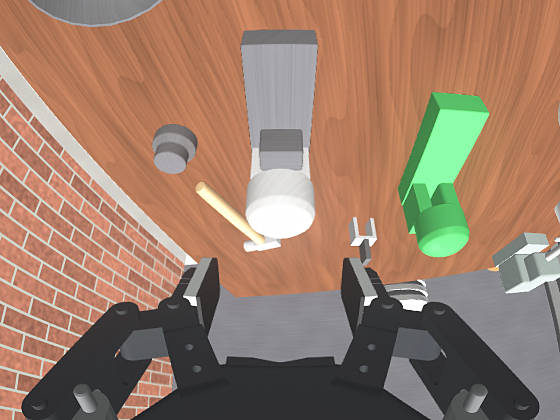

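Run:
```python
from h import *
T=dict(np.load('w_home.npz')); g=cv2.cvtColor(T['im'],cv2.COLOR_BGR2GRAY)
print(g[118:172:1,280])
for row in range(122,142):
    P=fcast([[280,row]],T,.084)[0]; print(row,round(((P[:2]-SO)@SD)*1e3,1),g[row,265:300:8])
p=T['d']; 
P=fcast([[243,31],[317,31],[280,31]],T,.04)-[*SO,0]; print('bed end',P[:,:2]@SD,P[:,:2]@SN)
im,d,c=cam('top'); cv2.imwrite('pics/t3.png',cv2.resize(im[140:230,100:260],None,fx=4,fy=4,interpolation=cv2.INTER_CUBIC))
```

```text
[168 168 168 167 168 168 168 168 168 170 176 114 116 122 122 120 119 122
 118 120 121 119 121 124 122 121 122 122 124 125 124 122 121 150 167 169
 170 171 171 168 173 171 173 170 173 171 173 171 170 171 189 233 225 223]
122 -123.5 [164 173 168 165 170]
123 -121.9 [164 172 168 165 170]
124 -120.4 [165 172 167 168 170]
125 -118.8 [165 171 168 168 171]
126 -117.3 [164 171 168 167 172]
127 -115.7 [166 173 170 169 174]
128 -114.1 [170 181 175 176 180]
129 -112.5 [130 116 115 119 129]
130 -110.9 [115 115 117 118 118]
131 -109.3 [119 120 123 123 121]
132 -107.7 [122 121 122 122 122]
133 -106.1 [120 120 119 121 121]
134 -104.4 [116 118 119 121 121]
135 -102.8 [120 120 121 122 122]
136 -101.1 [117 119 118 119 120]
137 -99.4 [116 119 119 121 121]
138 -97.8 [118 120 122 123 123]
139 -96.1 [119 119 119 119 119]
140 -94.4 [119 120 121 121 121]
141 -92.7 [122 123 123 124 123]
bed end [-0.21723518 -0.21686505 -0.21617042] [-0.03752576  0.03976763  0.00111864]
```

View pics/t3.png

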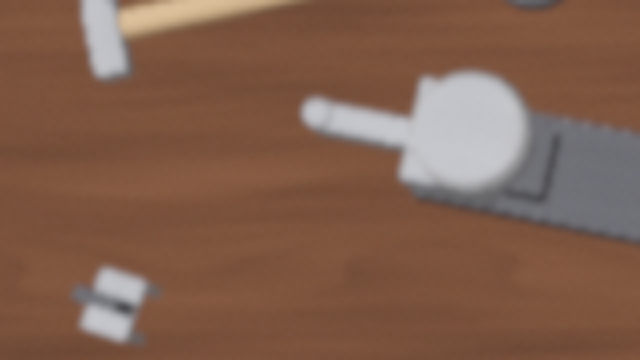

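Run:
```python
from h import *
T=dict(np.load('w_home.npz')); g=cv2.cvtColor(T['im'],cv2.COLOR_BGR2GRAY)
f=lambda r,z:((fcast([[280,r]],T,z)[0][:2]-SO)@SD)*1e3
print('rear top',f(150.7,.084),'rear bottom',f(128.5,.04)); print(g[26:50,280]); print('bed end top',[f(r,.04) for r in (42,43,44)])
c=calibration('top'); P=rays([[175.2,168],[203.5,172]],c,.088)[0][:2]-SO; print('nose',P@SD,P@SN)
P=rays([[175.2,168]],T0:=c,.06)[0][:2]-SO; print(P@SD)
Q=rays([[202.5,173]],c,.1)[0][:2]-SO; print('cheek far',Q@SD,Q@SN)
```

```text
rear top -75.49205736598152 rear bottom -72.19112888737521
[140 141 144 130 109 112 112 117 117 116 116 115 118 117 115 115 114 122
 166 171 171 170 170 170]
bed end top [np.float64(-202.55123954809775), np.float64(-201.28944617045687), np.float64(-200.02351918479533)]
nose 0.1251365889911324 0.00605818843244888
0.13186917096863457
cheek far 0.036549777525405724 0.005757033852731752
```

The key is home. The head's rear face reads about -73 mm, the nose comes out about 122 to 125 mm along, and the push stopped on contact. The keeper is at crop (105,300) in the top view. Next is a wrist look at it.

Run:
```python
from h import *
p=rays([[125.7,215]],calibration('top'),.099)[0]; print(p)
o=q(ori(257)); P=[p[0]-.02,p[1],.27]
P=[p[0],p[1]-.03,.27]
print(np.round(kin.inverse_kinematics(P,o),2))
env.reach([P[0],P[1],.27],o); env.dwell(.2); pr()
im,d,c=cam('wrist'); cv2.imwrite('pics/w_keep.png',im); np.savez('w_keep.npz',im=im,d=d,**c)
```

```text
[0.48214319 0.32627436 0.099     ]
[-0.87  0.34  0.26  1.87 -0.1   0.95 -0.79]
None 27.98 s,n,z [206.  172.8 270. ] F [ 0.5 -0.3  0.8] op 0.0601
```

View pics/w_keep.png

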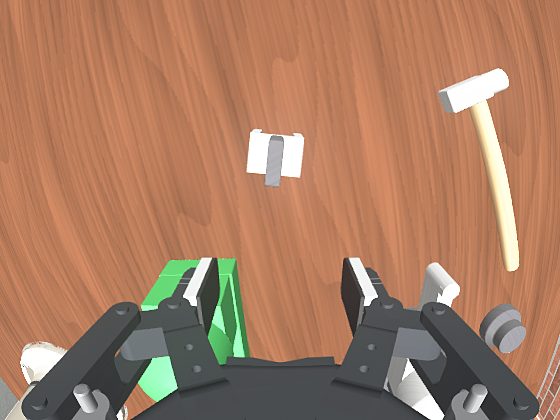

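Run:
```python
from h import *
T=dict(np.load('w_keep.npz'))
cv2.imwrite('pics/w_keepc.png',cv2.resize(T['im'][120:200,235:315],None,fx=7,fy=7,interpolation=cv2.INTER_NEAREST))
```

```text
(no output)
```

View pics/w_keepc.png

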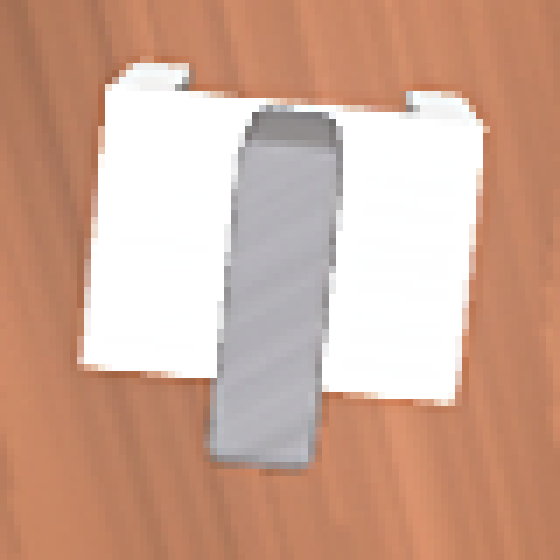

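The crop shows the plate's top face with corners (240,148), (338,148), (312,467), (212,463). The white top's corners are (107,88), (483,125), (455,403), (80,367).

Run:
```python
from h import *
T=dict(np.load('w_keep.npz'))
f=lambda L,z: fcast(np.array(L)/7.+[234.5,119.5],T,z)[:,:2]
for n,L,z in [('plate',[(240,146),(338,148),(312,467),(212,463)],.099),('top',[(107,88),(483,125),(455,403),(80,367)],.051)]:
    P=f(L,z); print(n,P.mean(0),'sides',np.linalg.norm(P-np.roll(P,-1,0),axis=1)); 
    for a,b in ((0,3),(1,2)): e=P[a]-P[b]; print(np.degrees(np.arctan2(e[1],e[0])))
    for a,b in ((0,1),(3,2)): e=P[a]-P[b]; print('perp',np.degrees(np.arctan2(e[1],e[0]))+90)
```

```text
plate [0.4849007  0.33090942] sides [0.01034195 0.03488924 0.01088773 0.03470747]
71.3601186873083
72.2764754886715
perp 255.52984842002846
perp 254.38565583565818
top [0.48474478 0.33071556] sides [0.04777569 0.03632355 0.04881853 0.03638371]
70.25674916060056
71.90038905896559
perp 251.04179108635188
perp 251.11318281614433
```

Run:
```python
from h import *
o=q(ori(251.3)); x,y=.4848,.3308
env.reach([x,y,.20],o); env.movel([x,y,.134],velocity=.08,stop_force=10); pr()
env.grip(0.0,50); pr()
env.movel([x,y,.27],velocity=.15); pr()
o=q(ori(SY+180))
env.reach(st(.076,.27),o)
r=env.movel(st(.076,.215),velocity=.1,stop_force=10); env.dwell(.2); pr(r)
im,d,c=cam('scene'); cv2.imwrite('pics/s_hang0.png',cv2.resize(im[150:290,290:430],None,fx=4,fy=4))
im,d,c=cam('wrist'); cv2.imwrite('pics/w_hang0.png',im); np.savez('w_hang0.npz',im=im,d=d,**c)
```

```text
None 29.41 s,n,z [241.5 178.2 134.4] F [-0.2 -0.3  0.2] op 0.0599
None 29.9 s,n,z [241.3 178.4 134.2] F [0.1 0.6 1.3] op 0.0117
None 30.96 s,n,z [240.7 179.  268.9] F [ 0.2 -0.3 -3.6] op 0.0115
False 32.82 s,n,z [ 76.1  -0.4 215.9] F [ 0.4  0.4 -3.1] op 0.0113
```

View pics/s_hang0.png

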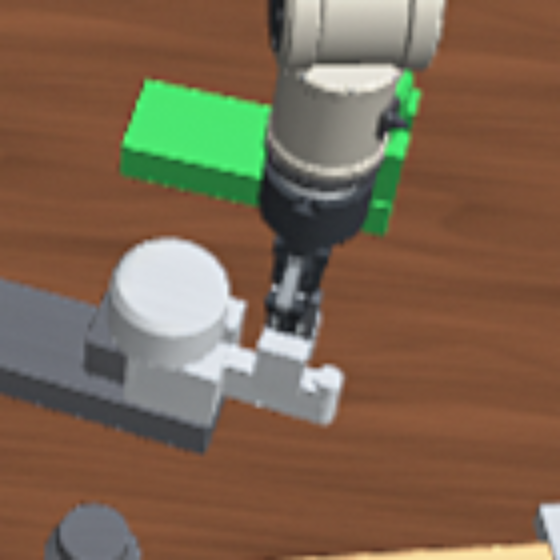

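View pics/w_hang0.png

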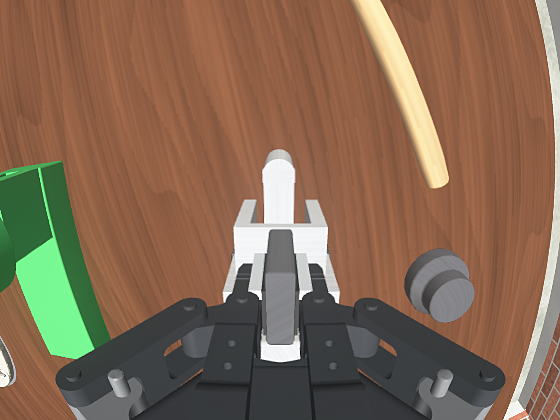

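The wrist view shows the keeper legs at columns 243 and 318, straddling the bar at 263 to 295, so it is well centred. I lower it.

Run:
```python
from h import *
r=env.movel(st(.076,.173),velocity=.06,stop_force=8); pr(r)
if not r:
    r=env.movel(st(.076,.167),velocity=.02,stop_force=4); pr(r)
env.dwell(.1)
im,d,c=cam('scene'); cv2.imwrite('pics/s_hang1.png',cv2.resize(im[150:290,290:430],None,fx=4,fy=4))
```

```text
False 33.77 s,n,z [ 76.1  -0.3 173.2] F [ 0.1  0.3 -3.1] op 0.0116
True 34.07 s,n,z [ 76.2  -0.5 169.1] F [-0.5  0.8  5.4] op 0.0116
```

View pics/s_hang1.png

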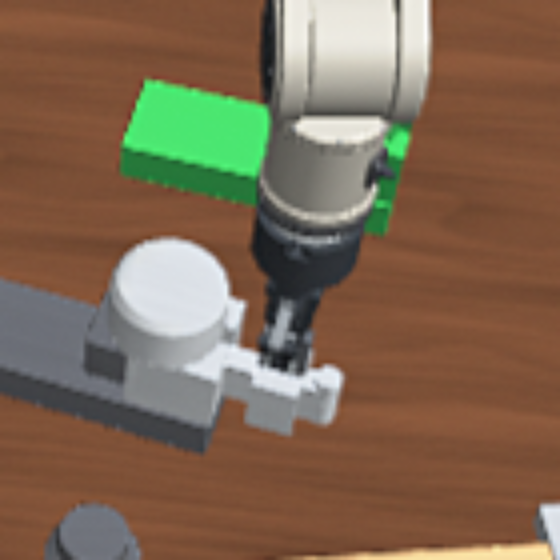

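It is seated: contact came at TCP z = 0.169, exactly as expected. I release and retreat.

Run:
```python
from h import *
env.grip(.045); env.dwell(.2); pr()
env.movel(st(.076,.30),velocity=.12)
env.reach([.40,.40,.33],q(ori(SY+180))); env.dwell(.3); pr()
for n in('scene','top'):
    im,d,c=cam(n); np.savez(f'{n}_end.npz',im=im,d=d,**c)
    k=im[180:300,270:430] if n=='scene' else im[100:230,100:290]
    cv2.imwrite(f'pics/{n}_end.png',cv2.resize(k,None,fx=4,fy=4,interpolation=cv2.INTER_CUBIC))
    if n=='top':
        cv2.imwrite('pics/top_endf.png',im)
```

```text
None 34.83 s,n,z [ 75.8   0.6 167.3] F [ 0.7 -0.2 -0.5] op 0.0448
None 37.71 s,n,z [290.  275.5 329.9] F [ 0.5 -0.2 -1. ] op 0.0449
```

View pics/scene_end.png

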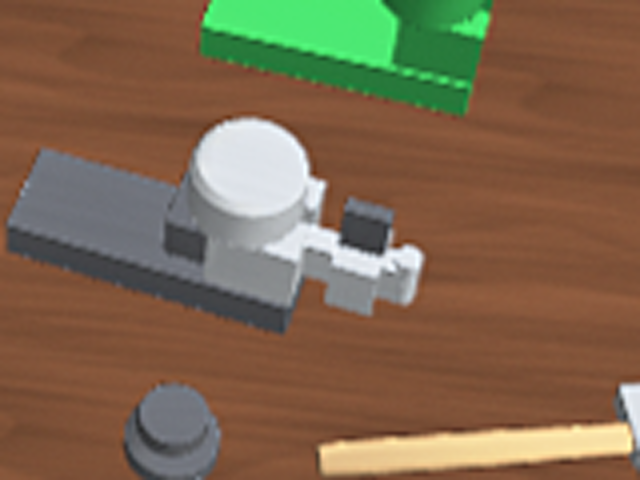

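View pics/top_end.png

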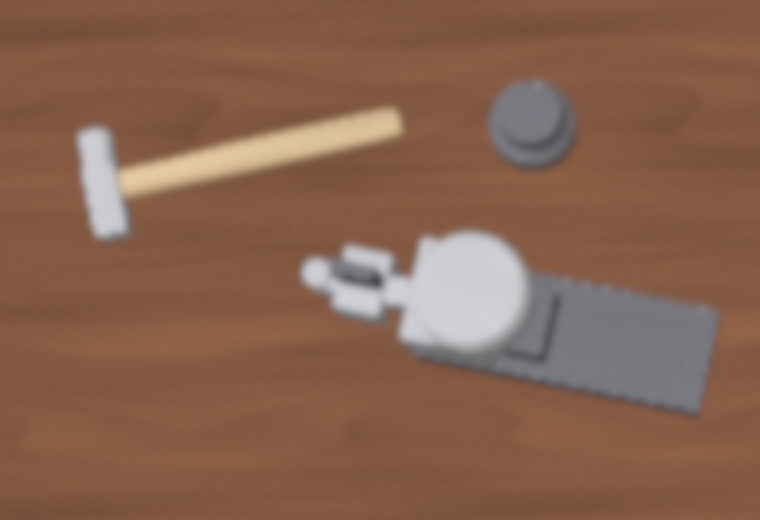

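Run:
```python
from h import *
T=dict(np.load('top_end.npz')); P=pts(T['d'],T)
c=rays([[189,168]],T,.134)[0][:2]-SO; print('keeper s,n',c@SD,c@SN)
Q=P[160:178,180:200].reshape(-1,3); s=(Q[:,:2]-SO)@SD; k=(Q[:,2]>.115); print('plate top z',np.percentile(Q[k,2],[10,50,90]),'s',np.percentile(s[k],[5,50,95]),'n',np.median((Q[k,:2]-SO)@SN))
T0=np.load('top0.npz'); d=cv2.absdiff(T0['im'],T['im']).max(2)
for n,(a,b,e,f) in dict(wok=(290,410,110,190),hammer=(115,205,120,165),dolly=(215,250,115,145)).items(): print(n,(d[e:f,a:b]>40).sum())
job.job_done()
```

```text
keeper s,n 0.07348167607996818 0.004329130541229458
plate top z [0.11978981 0.13207398 0.13748923] s [0.06071915 0.07642352 0.09417806] n 0.004678877326063026
wok 0
hammer 52
dolly 0
the job is handed in; nothing more can be done
```

The key is home in the gap and the keeper hangs upright over the bar. I handed the job in at about 38 s of the 72 s allowed; no verdict was reported.

**Key:** I laid the grey key on the bed with its nose in the gap, then pushed it with the tool tilted back 40° until the force stop tripped at 18 N. The head's rear face then measured about −73 mm in the stand frame, against a nominal −73 mm. The two edges I used gave −75.5 and −72.2 mm. The nose was at the same pixel in the last top view as right after the push.

**Keeper:** I lowered it until it touched the bar, at the expected height, then let it go. By the last top view it hangs at about x = 74 to 76 mm and upright. Its y reads about 4 mm off centre in that view, but the key's nose read 6 mm and the cheeks about 6 mm off in the same view. The wrist camera had shown the keeper centred on the bar, so I put this down to a top-camera offset.

**Bystanders:** The wok and dolly areas showed no changed pixels from start to end. The hammer area showed 52, most likely the key's nose and the keeper now standing at the edge of that window. I didn't check that separately, but the hammer looks where it was in the pictures.

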